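Count a sale at the signing table and ring for stock

ROBOT

A 7-joint arm with a two-finger parallel gripper is mounted at the origin on the work surface. World frame = base frame: x ahead of the robot, y to its left, z up, the work surface at z = 0. Lengths are in m, angles in rad, forces in N, time in s.
With the tool pointing down it reaches from about 0.425 to 0.925 m from the base axis. Payload 6.8 kg.
Tool frame: the origin (TCP) lies at the very end of the fingers, on their centre line; the grasp point (between the pads) lies 19 mm behind it (grip_point_offset is the distance from the TCP to the grasp point, in m); z points along the fingers, y is the line along which they close (so a half turn about z gives the same grasp; the last joint's range is limited). The gripper opens to 85 mm and grips with 20 to 120 N. Pads are 22 mm wide; open, the fingers measure 114 mm over their backs; the gripper's body (76 mm by 85 mm) begins 54 mm behind the grasp point. The pads swing forward as they close: fully open they stand 13 mm farther back than shut.
Start: joints at [-1.292, 0.477, 0.022, 1.555, -0.011, 1.109, -0.083], TCP at [0.255, 0.625, 0.231] pointing down, gripper open.
Joint ranges: [-2.96, 2.96], [-0.34, 2.1], [-1.41, 1.46], [0.24, 2.44], [-1.37, 4.51], [0.17, 1.92], [-2.96, 2.96]. Speed limits (rad/s): [2.39, 2.39, 3.14, 3.14, 3.14, 3.14, 3.14].

INTERFACE

Orientations are given as a unit quaternion [w, x, y, z].
In Python, from station import * gives the robot as it stands.
- The arm moves only by the tool carry_out, never from a script. Its argument "rows" is text: rows parted by semicolons, each of 4 numbers parted by spaces: the shift along the world's x, y, z in mm, then the turn about the world's z in degrees. In form: dx dy dz yaw; .... A call has 1 to 10 rows; each row shifts and turns the commanded pose from where the row before left it; what a row does not reach is not made up. A row lasts 1/8 s, in which the tool goes at most 62.5 mm and 10.7 degrees, less where a joint would pass 70% of its speed; a pose out of reach is approached as far as the arm can. A call is refused whole if a number of a shift passes 62.5 or a number of a turn 10.7, either way. A call with a gripper value outside its range is refused whole. "claw" is the finger opening in mm, from 0 to 85.4, set as the call begins (left out, the last holds). The fingers move at their own pace and stop on an object; "force" is the grip in N (left out, the last holds). Time passes only in rows, so rows that do not move let the fingers close. It gives the time, the measured TCP pose, the force, the opening and the grip force at its end, in the units of the state.
- get_obs(): the state, without advancing time (a new reading comes with each control period).
- read_camera(name): name is "side" or "top"; returns a dict with "img" (420x560x3 uint8, blue, green, red), "fov_y" (degrees; the focal length in pixels is half the picture's height over the tangent of half this angle, whatever the lens; pixels are square), "cx", "cy" (the principal point, pixels), "distortion" ([k1, k2, p1, p2, k3] as OpenCV has them; the pictures are not rectified), "world_to_cam" (4x4, takes a point from world to camera coordinates). Camera axes: x right, y up, looking along -z (the intrinsics and any distortion apply to the point x, -y, -z); pixel columns grow to the right and rows downward; lengths in m; the calibration is good to about 2 mm. A picture is of the moment at which its call begins. There is no depth.
- hand_in(): hands the job in; it is judged then, once.
Trained networks look in the newest picture that a camera, given by its name, has taken for a name from the list of things; names that differ only in an ending like _2 or _b are one class to them, and where a whole thing is asked for, a point or a joint stands for the part that bears it (a point fixed in the world has none). Each returns a list of dicts, best first, with "confidence" (0 to 1); they miss things now and then, are a little off and sometimes report something else, mostly with a low value. They report only what shows in the picture. A call takes as long as a camera call. They do not tell look-alikes from the thing itself.
- recognise(camera, thing): "centre" ([column, row] in pixels, amid what is visible of it).
- outline_of(camera, thing): "pixels" (420x560 bool, what is visible of it) and "centre" ([column, row] in pixels, amid what is visible of it).
- place_of(camera, thing): "centre" ([column, row] in pixels: a listed point, or the origin of a listed thing).
The state is a dict: "t": time; "q": joint angles; "joint_vel": joint speeds; "joint_torque": joint torques, N m; "eef_pos": TCP position; "tool_rot": TCP orientation; "contact_force": force on the tool from outside, world axes, zero at the start; "torque": the same for the moment, N m; "gripper_width": opening from 0.0 (shut) to 1.0 (fully open); "grasp_force": force on a finger pad.
Only numpy, scipy, OpenCV 4.12 (cv2) and the standard library are available. Lean on these libraries where they do the work, as an engineer would, in place of code of your own. Each camera call takes 0.05 s, during which the arm holds its last target. There are 200 camera calls.

TASK

A book has just been sold from the lowest of the three piles: count it by gently pressing the key of the tally counter that lies on that pile most of the way down, and let it spring back up. Then gently press the plunger of the desk bell most of the way down to call for more stock, let it come back up and draw clear. Only press with the fingertips: do not lift or shift the counter or the bell, and touch nothing else, neither the other two counters, the books, the mug, the tape roll nor the marker.

Things in the scene. Friction and masses are not known exactly. Their poses are not given: they have to be found in the camera images.
- pile_low: The lowest of three piles of red paperback books: 2 books of 14 mm, 160 mm (x) by 120 mm (y), 28 mm high in all. It stays put (heavy). Origin: centre of its underside, on the table; z up.
- counter_low: Tally counter lying on the lowest pile: loose, 0.25 kg, black base plate 66 mm (x) by 54 mm (y), steel housing up to 26 mm high, with a round steel key of 22 mm diameter standing 14 mm out of the middle of its top (key top 40 mm above the counter's underside). All three counters look the same. Origin: centre of its underside, on the top book; z up.
- key_low (a joint): Key of the counter on the lowest pile, travel in m: 0 = up, 0.009 = fully down against a hard stop. It counts from about 0.005. Spring return, it springs back up by itself; it starts to move at about 1.5 N and is fully down at about 5.5 N.
- key_low_top (a point): Centre of the top face of that key (lowest pile); moves down with it.
- pile_mid: The middle-height of three piles of red paperback books: 4 books of 14 mm, 160 mm (x) by 120 mm (y), 56 mm high in all. It stays put (heavy). Origin: centre of its underside, on the table; z up.
- counter_mid: Tally counter lying on the middle-height pile: loose, 0.25 kg, black base plate 66 mm (x) by 54 mm (y), steel housing up to 26 mm high, with a round steel key of 22 mm diameter standing 14 mm out of the middle of its top (key top 40 mm above the counter's underside). All three counters look the same. Origin: centre of its underside, on the top book; z up.
- key_mid (a joint): Key of the counter on the middle-height pile, travel in m: 0 = up, 0.009 = fully down against a hard stop. It counts from about 0.005. Spring return, it springs back up by itself; it starts to move at about 1.5 N and is fully down at about 5.5 N.
- key_mid_top (a point): Centre of the top face of that key (middle-height pile); moves down with it.
- pile_high: The tallest of three piles of red paperback books: 6 books of 14 mm, 160 mm (x) by 120 mm (y), 84 mm high in all. It stays put (heavy). Origin: centre of its underside, on the table; z up.
- counter_high: Tally counter lying on the tallest pile: loose, 0.25 kg, black base plate 66 mm (x) by 54 mm (y), steel housing up to 26 mm high, with a round steel key of 22 mm diameter standing 14 mm out of the middle of its top (key top 40 mm above the counter's underside). All three counters look the same. Origin: centre of its underside, on the top book; z up.
- key_high (a joint): Key of the counter on the tallest pile, travel in m: 0 = up, 0.009 = fully down against a hard stop. It counts from about 0.005. Spring return, it springs back up by itself; it starts to move at about 1.5 N and is fully down at about 5.5 N.
- key_high_top (a point): Centre of the top face of that key (tallest pile); moves down with it.
- bell: Desk bell: round steel dome on a black foot 86 mm across, dome top 50 mm high, loose, about 0.3 kg, standing on the table. A round steel plunger of 16 mm diameter stands 12 mm out of the middle of the dome (its top 62 mm above the table). Origin: centre of its underside.
- plunger (a joint): Plunger of the bell, travel in m: 0 = up, 0.008 = fully down against a hard stop. It rings from about 0.0045. Spring return; it starts to move at about 1.5 N and is fully down at about 5 N.
- plunger_top (a point): Centre of the top face of the plunger; moves down with it.
- mug: Empty white mug, 76 mm across, 80 mm high, handle on one side (its +y side), standing on the table, loose. Origin: centre of its underside.
- tape_roll: Roll of tape lying flat, 100 mm across, 45 mm high, 76 mm hole, loose. Origin: centre of its underside.
- marker: Flat highlighter pen lying on the table, 125 mm long (x), 26 mm wide, 16 mm high, loose. Origin: on its underside, near the middle.
There are look-alikes about, which are no part of the job. What is shaped like the bell but blue or pink is not meant.

How it is judged:
On the way, in this order (a step that is already met when the one before it is completed fails the run):
1. the key of the counter on the lowest pile is pressed down by the fingers (value of joint key_low above 0.005 m and contact force between the fingers and counter_low above 0.5 N), for 0.05 s.
2. that key has sprung back up (value of joint key_low below 0.001 m), for 0.1 s.
3. the plunger of the bell is pressed down by the fingers (value of joint plunger above 0.0045 m and contact force between the fingers and bell above 0.5 N), for 0.05 s.
4. the plunger has sprung back up (value of joint plunger below 0.001 m), for 0.1 s.
At the end, for the whole second after the job is handed in: All keys and the bell's plunger are up again (within 1 mm); the pressed counter and the bell stand upright within 15 mm of where they were, the other counters, mug, tape roll and marker within 8 mm; all at rest (value of joint each of key_low, key_mid, key_high, plunger below 0.001 m and distance of each of counter_low, bell from where it was at the start of the episode below 0.015 m and distance of each of counter_mid, counter_high, mug, tape_roll, marker from where it was at the start of the episode below 0.008 m and linear speed of each of counter_low, counter_mid, counter_high, bell, mug, tape_roll, marker below 0.02 m/s and angle between each of counter_low, bell, mug's own z axis and vertical below 0.1 rad); the robot touches nothing.
It fails at once if another counter, a book pile, the mug, the tape roll or the marker is touched (over 1 N) (contact force between any of the arm, the fingers and counter_mid above 1 N or contact force between any of the arm, the fingers and counter_high above 1 N or contact force between any of the arm, the fingers and pile_low above 1 N or contact force between any of the arm, the fingers and pile_mid above 1 N or contact force between any of the arm, the fingers and pile_high above 1 N or contact force between any of the arm, the fingers and mug above 1 N or contact force between any of the arm, the fingers and tape_roll above 1 N or contact force between any of the arm, the fingers and marker above 1 N).
It fails at once if the key of another counter is pressed (over 2 mm) (value of joint any of key_mid, key_high above 0.002 m).
It fails at once if the counter or the bell is pressed with more than 40 N (contact force between any of the arm, the fingers and counter_low above 40 N or contact force between any of the arm, the fingers and bell above 40 N).
It fails at once if the counter or the bell is lifted, carried or shoved more than 15 mm (distance of any of counter_low, bell from where it was at the start of the episode above 0.015 m).
It fails at once if another loose thing is moved more than 8 mm (distance of any of counter_mid, counter_high, mug, tape_roll, marker from where it was at the start of the episode above 0.008 m).
It also fails if it takes over 48 s, if anything falls off the work surface, if the arm or the gripper's body presses on something with over 40 N, if the wrist force passes 120 N, or if a joint passes its speed limit or range.

## Working session

There is one attempt and no reset: what is moved stays moved. The work goes in short steps, Python scripts to look and compute and a tool call to move; the robot and the scene stay as the last step left them, time stands still between calls to the robot, and variables do not carry over. Pictures are saved under pics/ and viewed, at most 10 in all, crops included, and the job is handed in when it is done.

Besides the shell and the picture viewer there is one more tool, called as name(argument=value, ...), one argument or row to a line, values as JSON. carry_out: Moves the arm, as the interface text tells. Its arguments: {"type":"object","properties":{"rows":{"type":"string"},"claw":{"type":"number"},"force":{"type":"number"}},"required":["rows"]}

```bash
mkdir -p pics; cat > h.py <<'E'
from station import *
import numpy as np, cv2
def ray(c,px):
    f=210/np.tan(np.radians(c["fov_y"])/2)
    K=np.array([[f,0,c["cx"]],[0,f,c["cy"]],[0,0,1]])
    u=cv2.undistortPoints(np.array([[px]],float),K,np.array(c["distortion"],float))[0,0]
    M=np.array(c["world_to_cam"]);R=M[:3,:3]
    d=R.T@np.array([u[0],-u[1],-1]);o=-R.T@M[:3,3]
    return o,d/np.linalg.norm(d)
def tri(r1,r2):
    (a,d),(b,e)=r1,r2
    s=np.linalg.lstsq(np.stack([d,-e],1),b-a,rcond=None)[0]
    p,q=a+s[0]*d,b+s[1]*e
    return (p+q)/2,np.linalg.norm(p-q)
def atz(r,z):
    o,d=r;return o+d*(z-o[2])/d[2]
E
python3 - <<'E'
from h import *
C={n:read_camera(n) for n in("side","top")}
for n in C: cv2.imwrite(f"pics/{n}1.png",C[n]["img"])
for t in ["key_low_top","key_mid_top","key_high_top","plunger_top","bell","pile_low","mug","tape_roll","marker"]:
    for n in C: print(t,n,[(np.round(x["centre"],1).tolist(),round(x["confidence"],2)) for x in place_of(n,t)][:5])
o=get_obs();print(o["t"],o["eef_pos"],o["tool_rot"])
E
```

```text
key_low_top side [([197.8, 211.0], 0.65), ([202.2, 223.0], 0.46)]
key_low_top top [([211.5, 266.4], 0.57)]
key_mid_top side [([351.5, 326.5], 0.45)]
key_mid_top top [([403.9, 260.6], 0.51)]
key_high_top side [([270.3, 234.2], 0.59)]
key_high_top top []
plunger_top side [([321.7, 164.1], 0.53), ([326.6, 232.5], 0.52), ([270.0, 235.3], 0.51), ([347.5, 191.1], 0.36)]
plunger_top top [([240.4, 123.4], 0.62), ([285.4, 136.2], 0.56)]
bell side [([345.0, 211.4], 0.83), ([322.8, 185.8], 0.81), ([322.3, 249.0], 0.66), ([199.7, 211.7], 0.44), ([340.1, 366.4], 0.25)]
bell top [([285.8, 143.7], 0.96), ([310.1, 200.6], 0.79), ([239.4, 129.8], 0.73)]
pile_low side [([206.5, 234.1], 0.68), ([258.2, 284.3], 0.65)]
pile_low top [([222.0, 258.0], 0.56)]
mug side [([266.9, 202.7], 0.85), ([351.7, 324.6], 0.31)]
mug top [([222.6, 190.6], 0.74)]
tape_roll side [([410.2, 307.5], 0.89)]
tape_roll top [([387.6, 193.4], 0.65)]
marker side [([173.0, 212.0], 0.72)]
marker top [([160.3, 267.5], 0.63)]
1.0 [0.2546168  0.62515464 0.23133116] [-7.03586666e-06  1.92221227e-01  9.81351618e-01  2.71069839e-05]
```

View pics/top1.png

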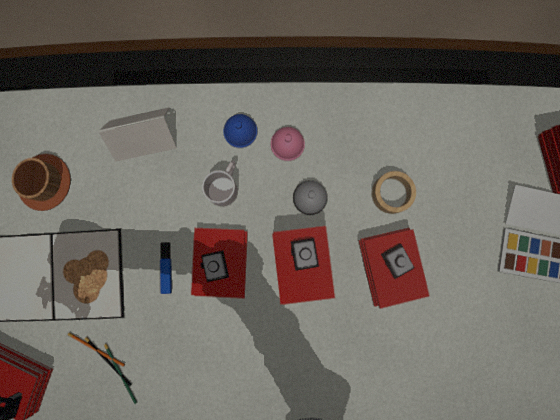

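View pics/side1.png

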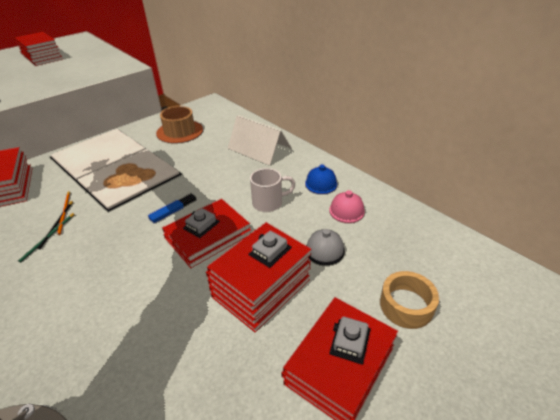

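```bash
python3 - <<'E'
from h import *
C={n:read_camera(n) for n in("side","top")}
for t,b in [("key_low_top",0),("counter_low",0),("plunger_top",0)]:
    for n in C: print(t,n,[(np.round(x["centre"],1).tolist(),round(x["confidence"],2)) for x in recognise(n,t)][:6])
P=dict(left=((211.5,266.4),(200,212)),mid=((305.5,254),(270.3,234.2)),right=((399,261),(351.5,326.5)),grey=((309.5,184),(326.6,232.5)))
for k,(t,s) in P.items(): print(k,tri(ray(C["top"],t),ray(C["side"],s)))
for k,t in dict(mug=(222,190),tape=(394,193),marker=(166,268),pink=(287,143),lefttl=(196,228),lefttr=(247,230),leftbl=(192,296),leftbr=(245,298)).items(): print(k,atz(ray(C["top"],t),.028).round(3))
print(C["top"]["world_to_cam"],C["side"]["world_to_cam"])
def crop(n,x0,y0,w,h): return cv2.resize(C[n]["img"][y0:y0+h,x0:x0+w],None,fx=400/w,fy=300/h,interpolation=cv2.INTER_CUBIC)
a=np.hstack([crop("top",186,230,80,60),crop("top",280,160,80,60)])
b=np.hstack([crop("side",160,185,80,60),crop("side",290,210,80,60)])
cv2.imwrite("pics/crop1.png",np.vstack([a,b]))
E
```

```text
key_low_top side [([196.9, 213.3], 0.52)]
key_low_top top [([161.4, 265.5], 0.7), ([212.8, 268.2], 0.4), ([404.0, 262.2], 0.38)]
counter_low side [([198.3, 223.4], 0.86), ([350.4, 339.8], 0.45)]
counter_low top [([216.4, 265.5], 0.89), ([313.0, 194.2], 0.4)]
plunger_top side [([349.7, 193.0], 0.57)]
plunger_top top [([288.5, 137.2], 0.51), ([311.0, 195.0], 0.46)]
left (array([0.4903851 , 0.22942137, 0.06602554]), np.float64(0.0039746990846776025))
mid (array([0.51726757, 0.01898428, 0.12882617]), np.float64(0.0030780788632733306))
right (array([ 0.49910589, -0.19320998,  0.09055215]), np.float64(0.0035354666113130407))
grey (array([0.6758192 , 0.00709248, 0.037907  ]), np.float64(0.014494061228726507))
mug [0.67  0.212 0.028]
tape [ 0.66  -0.203  0.028]
marker [0.484 0.346 0.028]
pink [0.785 0.055 0.028]
lefttl [0.579 0.274 0.028]
lefttr [0.573 0.152 0.028]
leftbl [0.418 0.283 0.028]
leftbr [0.413 0.157 0.028]
[[-0.00647799 -0.99995574 -0.00682308  0.08850055]
 [ 0.99367926 -0.00720172  0.11202525 -0.63397719]
 [-0.11206943 -0.00605425  0.99368194 -0.98241242]
 [ 0.          0.          0.          1.        ]] [[ 0.73822936 -0.6743485  -0.01647789 -0.39282734]
 [ 0.44350248  0.46681982  0.76510444 -0.39026248]
 [-0.50825483 -0.57213055  0.64369532 -0.53123436]
 [ 0.          0.          0.          1.        ]]
```

View pics/crop1.png

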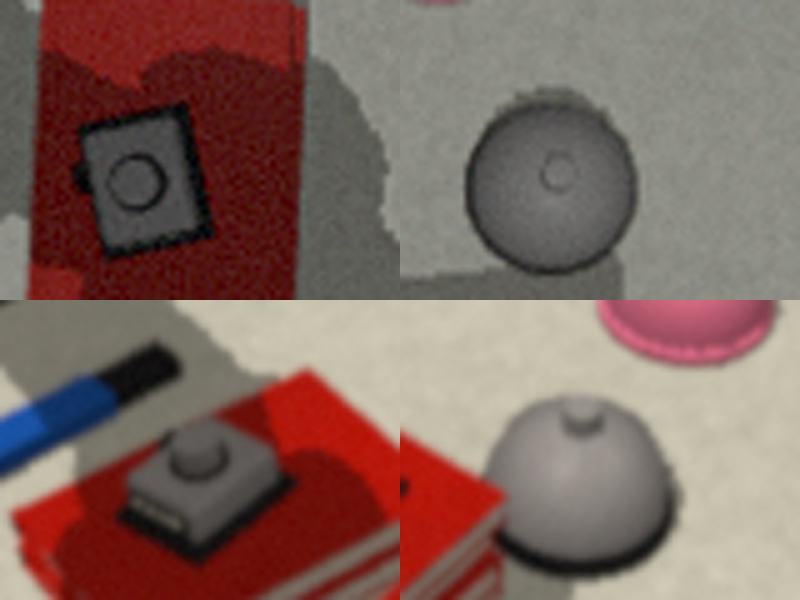

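```bash
python3 - <<'E'
from h import *
C={n:read_camera(n) for n in("side","top")}
P=dict(key=((212.9,266.1),(199.6,211.8),.068),plunger=((311.4,193.8),(326.4,231.5),.062))
for k,(t,s,z) in P.items():
    r,q=ray(C["top"],t),ray(C["side"],s)
    print(k,tri(r,q),atz(r,z),atz(q,z))
o=get_obs();print(o["eef_pos"],o["contact_force"])
E
```

```text
key (array([0.48984814, 0.22659336, 0.06883765]), np.float64(0.0009242358016852369)) [0.48942562 0.22696388 0.068     ] [0.49065755 0.22721351 0.068     ]
plunger (array([ 6.55085717e-01, -2.31366344e-04,  5.82171842e-02]), np.float64(8.629784570554642e-05)) [6.54538401e-01 9.63432114e-05 6.20000000e-02] [ 0.65208767 -0.00279356  0.062     ]
[0.25463377 0.62514628 0.23130777] [-0.30542611 -0.37408813  0.05240046]
```

carry_out(
  rows="0 0 0 0;30 -50 0 0;40 -55 0 0;40 -55 0 0;40 -60 0 0;40 -60 0 0;30 -60 0 0;15 -55 0 0;0 0 0 0;0 0 0 0",
  claw=0,
)

```text
t: 2.75
eef_pos: [0.4703, 0.2598, 0.2315]
tool_rot: [0.0, 0.192, 0.981, 0.0]
contact_force: [0.1, 0.1, -0.4]
gripper_width: -0.0
grasp_force: 0.0
```

carry_out(
  rows="10 -16 0 0;9.7 -16.8 0 0;0 0 -40 0;0 0 -40 0;0 0 -35 0;0 0 -22 0;0 0 0 0;0 0 0 0",
)

```text
t: 3.75
eef_pos: [0.4904, 0.2278, 0.0951]
tool_rot: [0.0, 0.191, 0.982, 0.001]
contact_force: [0.1, -0.1, 0.1]
gripper_width: -0.001
grasp_force: 0.0
```

```bash
python3 - <<'E'
from h import *
C={n:read_camera(n) for n in("side","top")}
def crop(n,x0,y0,w,h): return cv2.resize(C[n]["img"][y0:y0+h,x0:x0+w],None,fx=400/w,fy=400/h,interpolation=cv2.INTER_CUBIC)
cv2.imwrite("pics/crop2.png",np.hstack([crop("side",150,160,100,100),crop("top",165,215,100,100)]))
o=get_obs();print(o["eef_pos"],o["contact_force"])
E
```

```text
[0.49081434 0.22735877 0.09551503] [-0.06617102  0.50193964  1.03430541]
```

View pics/crop2.png

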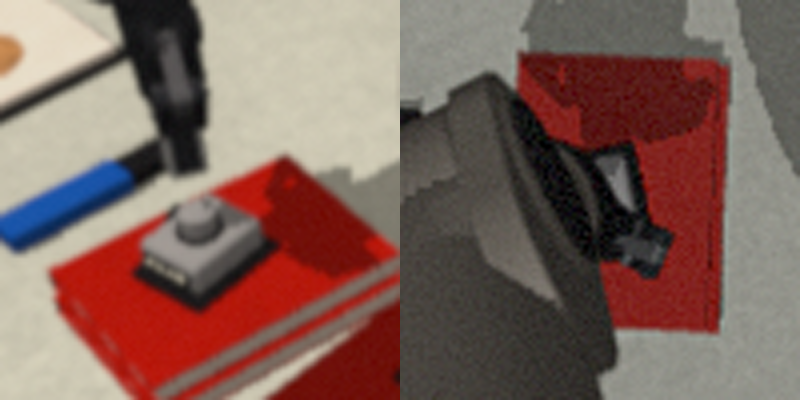

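```bash
python3 - <<'E'
from h import *
C={n:read_camera(n) for n in("side","top")}
p=get_obs()["eef_pos"]
for n,c in C.items():
    f=210/np.tan(np.radians(c["fov_y"])/2);K=np.array([[f,0,c["cx"]],[0,f,c["cy"]],[0,0,1]])
    for q in (p,[.490,.227,.068]):
        x=(c["world_to_cam"]@np.append(q,1))[:3]*[1,-1,-1]
        print(n,cv2.projectPoints(x[None],np.zeros(3),np.zeros(3),K,np.array(c["distortion"],float))[0].ravel())
E
```

```text
side [197.72999273 202.30113557]
side [199.4003277  211.98124765]
top [211.04781482 265.92411108]
top [212.88542849 265.84647926]
```

carry_out(
  rows="0 0 -12 0;0 0 -10 0;0 0 -3 0;0 0 -2 0;0 0 0 0",
)

```text
t: 4.58
eef_pos: [0.49, 0.2262, 0.0673]
tool_rot: [-0.0, 0.192, 0.981, -0.0]
contact_force: [-0.6, -0.1, 2.4]
gripper_width: -0.001
grasp_force: 0.8
```

carry_out(
  rows="0 0 -1 0;0 0 -1 0;0 0 -1 0;0 0 -1 0;0 0 0 0",
)

```text
t: 5.2
eef_pos: [0.4903, 0.2264, 0.0634]
tool_rot: [0.0, 0.192, 0.981, 0.0]
contact_force: [-0.9, -0.3, 3.4]
gripper_width: 0.001
grasp_force: 1.7
```

carry_out(
  rows="0 0 -1 0;0 0 -1 0;0 0 -0.7 0;0 0 0 0;0 0 0 0",
)

```text
t: 5.82
eef_pos: [0.4903, 0.2263, 0.0607]
tool_rot: [0.0, 0.192, 0.981, 0.0]
contact_force: [-1.2, -1.2, 5.1]
gripper_width: -0.004
grasp_force: 2.3
```

carry_out(
  rows="0 0 -0.3 0;0 0 4 0;0 0 8 0;0 0 20 0;0 0 40 0;0 0 40 0;0 0 20 0;0 0 0 0",
)

```text
t: 6.82
eef_pos: [0.4908, 0.2271, 0.194]
tool_rot: [0.001, 0.192, 0.981, 0.001]
contact_force: [0.3, 0.3, -1.2]
gripper_width: -0.001
grasp_force: 0.0
```

carry_out(
  rows="20 -28 0 0;24 -34 0 0;24 -34 0 0;24 -34 0 0;24 -34 0 0;24 -34 0 0;24 -29 0 0;0 0 0 0;0 0 0 0",
)

```text
t: 7.95
eef_pos: [0.6531, 0.0003, 0.1909]
tool_rot: [-0.001, 0.192, 0.981, -0.0]
contact_force: [0.0, 1.3, -0.3]
gripper_width: 0.001
grasp_force: 0.0
```

```bash
python3 - <<'E'
from h import *
C={n:read_camera(n) for n in("side","top")}
def crop(n,x0,y0,w,h): return cv2.resize(C[n]["img"][y0:y0+h,x0:x0+w],None,fx=400/w,fy=400/h,interpolation=cv2.INTER_CUBIC)
cv2.imwrite("pics/crop3.png",np.hstack([crop("side",150,160,100,100),crop("side",270,140,120,120)]))
o=get_obs();print(o["eef_pos"],o["contact_force"])
E
```

```text
[0.65321349 0.00112658 0.19154947] [ 0.05913203  0.1223312  -0.28223438]
```

View pics/crop3.png

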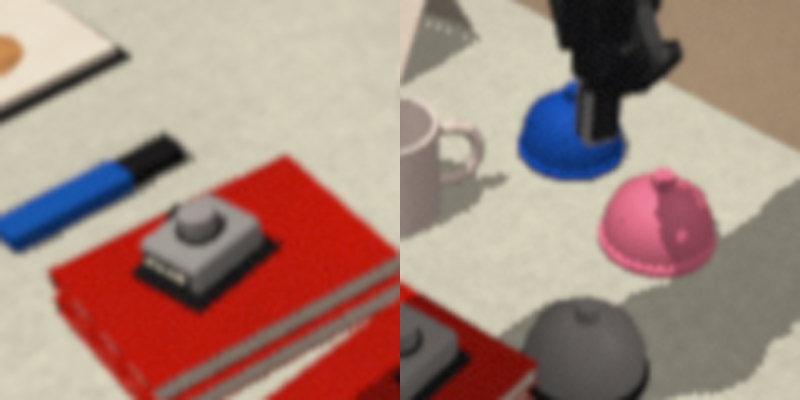

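The key has sprung back up and the counter hasn't moved. Next I descend over the bell.

carry_out(
  rows="1 -1 -20 0;0 0 -35 0;0 0 -35 0;0 0 -16 0;0 0 0 0;0 0 0 0",
)

```text
t: 8.8
eef_pos: [0.656, -0.0016, 0.0875]
tool_rot: [0.001, 0.192, 0.981, 0.0]
contact_force: [0.1, 0.1, 1.1]
gripper_width: 0.0
grasp_force: 0.0
```

```bash
python3 - <<'E'
from h import *
C={n:read_camera(n) for n in("side","top")}
def crop(n,x0,y0,w,h): return cv2.resize(C[n]["img"][y0:y0+h,x0:x0+w],None,fx=400/w,fy=400/h,interpolation=cv2.INTER_CUBIC)
cv2.imwrite("pics/crop4.png",np.hstack([crop("side",285,185,80,80),crop("top",260,150,100,100)]))
o=get_obs();print(o["eef_pos"],o["contact_force"])
E
```

```text
[ 0.65619016 -0.00164149  0.08781153] [-0.54151575  0.2142376   0.36648343]
```

View pics/crop4.png

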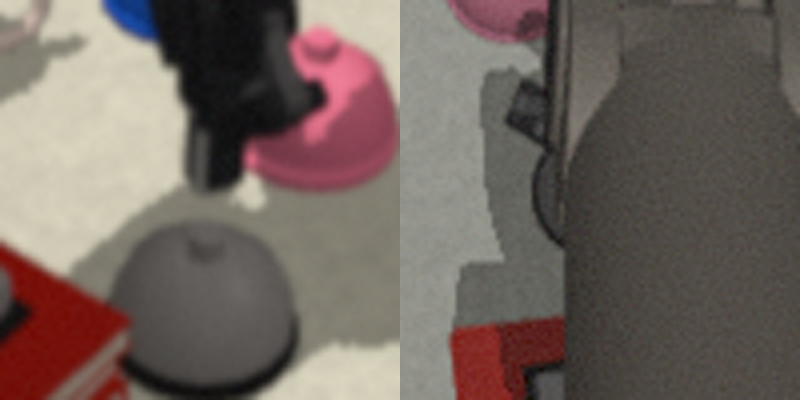

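carry_out(
  rows="-1 1 -12 0;0 0 -8 0;0 0 -3 0;0 0 0 0;0 0 0 0",
)

```text
t: 9.52
eef_pos: [0.6544, -0.0007, 0.0635]
tool_rot: [0.0, 0.192, 0.981, 0.0]
contact_force: [-0.5, 0.3, 0.3]
gripper_width: 0.001
grasp_force: 0.0
```

carry_out(
  rows="0 0 -1 0;0 0 -1 0;0 0 -1 0;0 0 -1 0;0 0 0 0",
)

```text
t: 10.15
eef_pos: [0.6544, -0.0007, 0.0594]
tool_rot: [0.0, 0.192, 0.981, 0.0]
contact_force: [0.1, 0.9, 3.0]
gripper_width: -0.002
grasp_force: 1.2
```

carry_out(
  rows="0 0 -1 0;0 0 -1 0;0 0 -1 0;0 0 -0.8 0;0 0 0 0;0 0 0 0",
)

```text
t: 10.9
eef_pos: [0.6543, -0.0007, 0.0557]
tool_rot: [0.0, 0.192, 0.981, 0.0]
contact_force: [1.5, -0.6, 4.9]
gripper_width: -0.001
grasp_force: 2.1
```

carry_out(
  rows="0 0 -0.4 0;0 0 0 0;0 0 4 0;0 0 8 0;0 0 20 0;0 0 40 0;0 0 40 0;0 0 20 0;0 0 0 0;0 0 0 0",
)

```text
t: 12.15
eef_pos: [0.653, -0.0005, 0.1855]
tool_rot: [-0.001, 0.192, 0.981, -0.0]
contact_force: [-0.8, -0.9, -0.2]
gripper_width: -0.002
grasp_force: 0.0
```

```bash
python3 - <<'E'
from h import *
c=read_camera("side")
cv2.imwrite("pics/side5.png",c["img"])
o=get_obs();print(o["t"],o["eef_pos"],o["contact_force"])
E
```

```text
12.2 [ 6.52920308e-01 -5.24280942e-04  1.85206765e-01] [-0.05129544  1.05061281 -0.99356857]
```

View pics/side5.png

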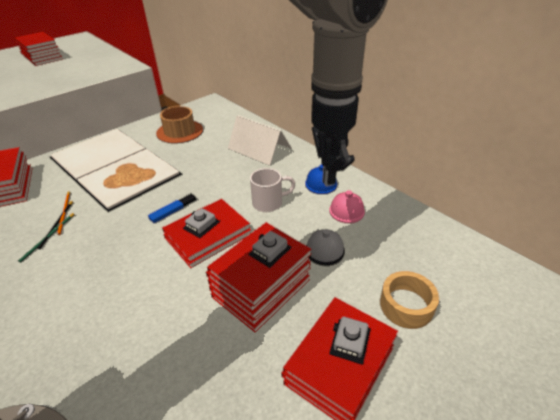

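The picture shows the gripper well clear above the bell. The bell at (326,246) and the low counter at (200,220) haven't moved, and everything else is in its original place.

```bash
python3 -c "
from station import *
print(hand_in())"
```

```text
the job is handed in; nothing more can be done
None
```

I pressed the key on the lowest pile's counter and then the bell's plunger, each most of the way down. The key sprang back up, the gripper is drawn clear with nothing else moved in the last picture, and the job is handed in (no verdict was returned).

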